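# Square up two terrazzo sample tiles

## Robot

A 6-joint arm with a two-finger parallel gripper is mounted at the origin on the work surface. World frame = base frame: x ahead of the robot, y to its left, z up, the work surface at z = 0. Lengths are in m, angles in rad, forces in N, time in s.
With the tool pointing down it reaches from about 0.35 to 0.85 m from the base axis. Payload 8.1 kg.
Tool frame: the origin (TCP) lies midway between the tips of the shut fingers; the grasp point (between the pads) lies 19 mm behind it; z points along the fingers, y is the line along which they close (so a half turn about z gives the same grasp; the last joint's range is limited). The gripper opens to 85 mm and grips with 20 to 120 N. Pads are 22 mm wide; open, the fingers measure 114 mm over their backs; the gripper's body (76 mm by 85 mm) begins 54 mm behind the grasp point. The pads swing forward as they close: fully open they stand 13 mm farther back than shut.
Start: joints at [1.022, 0.13, 1.488, -0, 1.523, -0.085], TCP at [0.268, 0.537, 0.231] pointing down, gripper open.
Joint ranges: [-2.96, 2.96], [-0.89, 2.26], [0.02, 2.5], [-1.34, 4.48], [0, 2.73], [-2.66, 2.66]. Speed limits (rad/s): [2.39, 2.39, 2.79, 3.14, 3.14, 3.14].

## Interface

Orientations are given as a unit quaternion [w, x, y, z].
In Python, from station import * gives the robot as it stands.
- The arm moves only by the tool servo_tool, never from a script. Its argument "targets" is text: rows parted by semicolons, each of 7 numbers parted by spaces: the opening, from -1 (shut) to 1 (fully open), then the shift along the world's x, y, z in m, then the turn, a rotation vector about the world's x, y, z in degrees. A call has 1 to 20 rows; each row shifts and turns the commanded pose from where the row before left it; what a row does not reach is not made up. A row lasts 1/12 s, in which the tool goes at most 41.7 mm and 7.16 degrees, less where a joint would pass 70% of its speed; a pose out of reach is approached as far as the arm can. A call is refused whole if a number of a shift passes 0.0417 or a number of a turn 7.16, either way. A call with a gripper value outside its range is refused whole. The fingers move at their own pace and stop on an object; "grip_force" is the grip in N (left out, the last holds). Time passes only in rows, so rows that do not move let the fingers close. It gives the time, the measured TCP pose, the force, the opening and the grip force at its end, in the units of the state.
- get_state(): the state, without advancing time (a new reading comes with each control period).
- snapshot(name): name is "scene" or "side" or "wrist"; returns the picture (384x512x3 uint8, red, green, blue); there is no depth.
- camera_params(name): a dict with "fov_y" (degrees; the focal length in pixels is half the picture's height over the tangent of half this angle, whatever the lens; pixels are square), "cx", "cy" (the principal point, pixels), "R" (3x3) and "t" (3): a world point X has camera coordinates R X + t. Camera axes: x right, y down, z forward; pixel columns grow to the right and rows downward; lengths in m; the calibration is good to about 2 mm. A picture is of the moment at which its call begins: read the wrist's pose just before it. camera_params takes no time and is no camera call; for the wrist camera it gives the pose at the moment of the call.
- finish_job(): hands the job in; it is judged then, once.
The state is a dict: "t": time; "qpos": joint angles; "joint_vel": joint speeds; "joint_torque": joint torques, N m; "position": TCP position; "tool_rot": TCP orientation; "wrist_force": force on the tool from outside, world axes, zero at the start; "moment": the same for the moment, N m; "gripper_width": finger opening in m; "gripper_force": force on a finger pad.
Only numpy, scipy, OpenCV 4.12 (cv2) and the standard library are available. Lean on these libraries where they do the work, as an engineer would, in place of code of your own. Each camera call takes 0.05 s, during which the arm holds its last target. There are 200 camera calls.

## Task

Push the two loose square terrazzo tiles (pink and grey) along the table into the corner of the blue setting-out square, so that they lie side by side in either order: both flush against its long arm, one also flush against its short arm, and the other pushed up close to the first with no gap. Only push them with the fingers: do not grip, lift or tip them. Leave everything else on the table where it is.

Things in the scene. Friction and masses are not known exactly. Their poses are not given: they have to be found in the camera images.
- square: Blue L of flat bar 30 mm wide, 12 mm high, fixed. Origin at its inner corner, at table height. The long arm runs 400 mm along its own -y, inner face at x = 0; the short arm 130 mm along -x, inner face at y = 0. The tiles belong at negative x and y; they start there, well short of the long arm on the robot's side, with a gap between them.
- tile_pink: Pink terrazzo tile with rust-red and cream chips, 100 x 100 mm and 20 mm thick, about 0.5 kg, loose, lying flat on the table. Origin at the centre of its underside, z up, x and y square to its edges (the edges are 50 mm from the origin). It slides on the table under a push of 2 to 5 N; it is too wide to be gripped.
- tile_grey: Light grey terrazzo tile with dark chips, 100 x 100 mm and 20 mm thick, about 0.5 kg, loose, lying flat on the table. Origin at the centre of its underside, z up, x and y square to its edges (the edges are 50 mm from the origin). It slides on the table under a push of 2 to 5 N; it is too wide to be gripped.
- offcut_green: Green terrazzo offcut, 60 x 35 x 22 mm high, loose, to the left of the tiles, near the end of the short arm; origin at the centre of its underside. Leave it alone.
- offcut_black: Cream offcut with black chips, 55 x 40 x 25 mm high, loose, beyond the short arm; origin at the centre of its underside. Leave it alone.
- jar: Amber glass jar with a steel lid, 56 mm across, 70 mm high, loose, standing beyond the long arm; origin at the centre of its underside. Leave it alone.
- brush: Hand brush lying to the left, about 200 mm long, loose; origin under its middle, its length along its x axis. Leave it alone.
- float: Steel trowel float, 200 x 80 mm plate with a wooden handle on top, 60 mm high, loose, lying to the right; origin at the centre of its underside, long side along its x axis. Leave it alone.
There are look-alikes about, which are no part of the job. Leave any green or turquoise look-alike of the tile_grey alone.

How it is judged:
At the end, for the whole second after the job is handed in: Both tiles lie flat and still, squared to the blue square within 0.045 rad and within about 4 mm of its long arm; one is within about 4 mm of the short arm, and the other lies next to it along the long arm (its centre at most 158 mm from the short arm: 8 mm of gaps in all) (x of tile_pink in the frame of square between -0.0545 and -0.046 m and height (world z) of each of tile_pink, tile_grey below 0.004 m and angle between each of tile_pink, tile_grey's own z axis and vertical below 0.05 rad and (angle between the x axis of tile_pink and the x axis of square, either way round below 0.045 rad or angle between the x axis of tile_pink and the y axis of square, either way round below 0.045 rad) and linear speed of each of tile_pink, tile_grey below 0.01 m/s and x of tile_grey in the frame of square between -0.0545 and -0.046 m and (angle between the x axis of tile_grey and the x axis of square, either way round below 0.045 rad or angle between the x axis of tile_grey and the y axis of square, either way round below 0.045 rad) and ((y of tile_pink in the frame of square between -0.0545 and -0.046 m and y of tile_grey in the frame of square between -0.158 and -0.14 m) or (y of tile_grey in the frame of square between -0.0545 and -0.046 m and y of tile_pink in the frame of square between -0.158 and -0.14 m))); the robot touches nothing.
It fails at once if the pink tile is lifted or tipped (height (world z) of tile_pink above 0.008 m or angle between tile_pink's own z axis and vertical above 0.12 rad).
It fails at once if the grey tile is lifted or tipped (height (world z) of tile_grey above 0.008 m or angle between tile_grey's own z axis and vertical above 0.12 rad).
It fails at once if an offcut, the jar, the brush or the float is moved by more than 20 mm (distance of any of offcut_green, offcut_black, jar, brush, float from where it was at the start of the episode above 0.02 m).
It also fails if it takes over 64 s, if anything falls off the work surface, if the arm or the gripper's body presses on something with over 40 N, if the wrist force passes 120 N, or if a joint passes its speed limit or range.

## Working session

There is one attempt and no reset: what is moved stays moved. The work goes in short steps, Python scripts to look and compute and a tool call to move; the robot and the scene stay as the last step left them, time stands still between calls to the robot, and variables do not carry over. Pictures are saved under pics/ and viewed, at most 10 in all, crops included, and the job is handed in when it is done.

Besides the shell and the picture viewer there is one more tool, called after ">>>" by a JSON object that holds its "fn" and its "kwargs". servo_tool: Moves the arm, as the interface text tells. Its arguments: {"type":"object","properties":{"targets":{"type":"string"},"grip_force":{"type":"number"}},"required":["targets"]}

```bash
mkdir -p pics; ls; python3 - <<'E'
from station import *
import cv2
for n in("scene","side"):
    cv2.imwrite(f"pics/{n}0.png",snapshot(n)[...,::-1])
    p=camera_params(n);print(n,p)
s=get_state();print(s['t'],s['position'],s['tool_rot'],s['gripper_width'])
E
```

```text
pics
scene {'fov_y': 54.644300544438046, 'cx': 258.0394521944963, 'cy': 192.18385768436863, 'R': array([[-0.00321938,  0.99982814, -0.01825742],
       [ 0.7561419 , -0.00951386, -0.65433853],
       [-0.65439977, -0.01591177, -0.75598132]]), 't': array([ 0.03817783, -0.38441394,  1.61407076])}
side {'fov_y': 52.14642066216015, 'cx': 250.37141042684226, 'cy': 191.71819628274974, 'R': array([[ 0.79509304, -0.60647419, -0.00401361],
       [-0.33558788, -0.43442704, -0.83585521],
       [ 0.50518099,  0.66592958, -0.5489353 ]]), 't': array([-0.45603589,  0.21147254,  0.7720166 ])}
0.1 [0.26810488 0.53619372 0.23033743] [-2.60991376e-04  2.29805149e-01  9.73236284e-01 -8.13122831e-04] 0.08538726513045929
```

View pics/scene0.png

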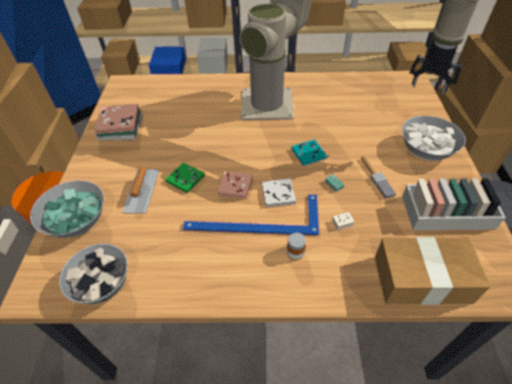

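View pics/side0.png

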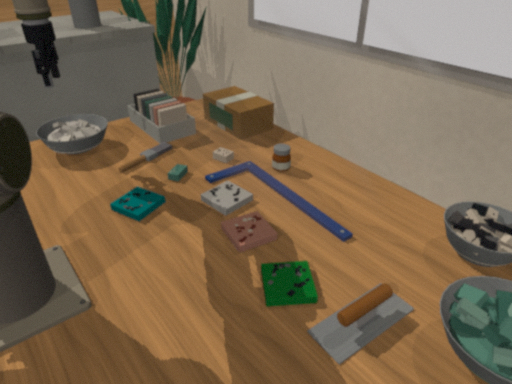

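The scene shows the pink tile near (235,185), the grey near (279,193), and the L's inner corner near (308,226). Its long arm runs left (-y) and its short arm runs up, toward the robot. The green (185,178) and teal (310,152) tiles are look-alikes. I'll take rough positions next.

```bash
cat >h.py <<'E'
import numpy as np,cv2
from station import *
def unproj(p,uv,z):
    f=192/np.tan(np.radians(p['fov_y']/2));uv=np.asarray(uv,float).reshape(-1,2)
    d=np.c_[(uv[:,0]-p['cx'])/f,(uv[:,1]-p['cy'])/f,np.ones(len(uv))]@p['R']
    C=-p['R'].T@p['t'];return (C+d*((z-C[2])/d[:,2])[:,None])[:,:2]
def proj(p,X):
    f=192/np.tan(np.radians(p['fov_y']/2));c=np.asarray(X)@p['R'].T+p['t']
    return c[:,:2]/c[:,2:]*f+[p['cx'],p['cy']]
def comps(m,amin=150):
    n,l,st,ce=cv2.connectedComponentsWithStats(m.astype(np.uint8))
    return [(l==i,st[i],ce[i]) for i in range(1,n) if st[i,4]>=amin]
E
python3 - <<'E'
from h import *
im=snapshot("scene");p=camera_params("scene");h=cv2.cvtColor(im,cv2.COLOR_RGB2HSV)
print("cam",-p['R'].T@p['t'])
H,S,V=[h[...,i].astype(int) for i in range(3)]
roi=np.zeros(H.shape,bool);roi[130:260,150:360]=1
for n,m,z in(("blue",(H>100)&(H<125)&(S>130),.012),("pink",((H>165)|(H<8))&(S>30),.02),("grey",(S<50)&(V>110),.02),("green",(H>40)&(H<100)&(S>80),.02)):
    for k,st,ce in comps(m&roi,60):
        c=cv2.findContours(k.astype(np.uint8),0,2)[0][0]
        print(n,st,ce.round(1)); w=unproj(p,c,z).astype(np.float32); print('  rect',[np.round(a,3) for a in cv2.minAreaRect(w)], w[cv2.convexHull(w,returnPoints=False).ravel()][::max(1,len(w)//40)].round(3).tolist() if n=="blue" else '')
cv2.imwrite("pics/crop.png",cv2.resize(im[130:270,150:360,::-1],None,fx=3.8,fy=3.8,interpolation=cv2.INTER_CUBIC))
E
```

```text
cam [ 1.34704193 -0.01614582  0.96936752]
blue [ 184  196  134   38 1147] [261.4 224.7]
  rect [array([ 0.61 , -0.058]), array([0.425, 0.151]), np.float64(89.298)] [[0.5370000004768372, 0.13500000536441803], [0.6420000195503235, -0.27000001072883606], [0.652999997138977, -0.2709999978542328], [0.6650000214576721, -0.27000001072883606], [0.6690000295639038, -0.25699999928474426], [0.6779999732971191, -0.0949999988079071], [0.6830000281333923, -0.014000000432133675], [0.6880000233650208, 0.10400000214576721], [0.6880000233650208, 0.1469999998807907], [0.6539999842643738, 0.1509999930858612], [0.5770000219345093, 0.1550000011920929], [0.5379999876022339, 0.1550000011920929], [0.5379999876022339, 0.13899999856948853]]
pink [225 172  16  11  62] [233.1 177.2]
  rect [array([ 0.457, -0.127]), array([0.066, 0.039]), np.float64(70.521)] 
pink [229 183  19  15  96] [237.8 190.4]
  rect [array([ 0.515, -0.108]), array([0.074, 0.047]), np.float64(64.156)] 
grey [150 169   9  29 134] [152.5 179.2]
  rect [array([ 0.474, -0.399]), array([0.134, 0.028]), np.float64(11.001)] 
grey [262 179  34  28 723] [278.1 192.3]
  rect [array([0.524, 0.032]), array([0.113, 0.1  ]), np.float64(7.483)] 
grey [334 213  19  16 218] [343.  220.3]
  rect [array([0.645, 0.233]), array([0.048, 0.059]), np.float64(17.218)] 
grey [289 233  16  15 210] [296.7 240. ]
  rect [array([0.718, 0.081]), array([0.046, 0.051]), np.float64(87.067)] 
green [292 140  35  25 530] [308.7 152.1]
  rect [array([0.328, 0.152]), array([0.108, 0.103]), np.float64(21.472)] 
green [166 163  38  29 635] [184.5 177.1]
  rect [array([ 0.45 , -0.295]), array([0.107, 0.106]), np.float64(57.56)] 
green [327 178  15  12  85] [334.5 183.4]
  rect [array([0.486, 0.226]), array([0.055, 0.032]), np.float64(31.402)]
```

View pics/crop.png

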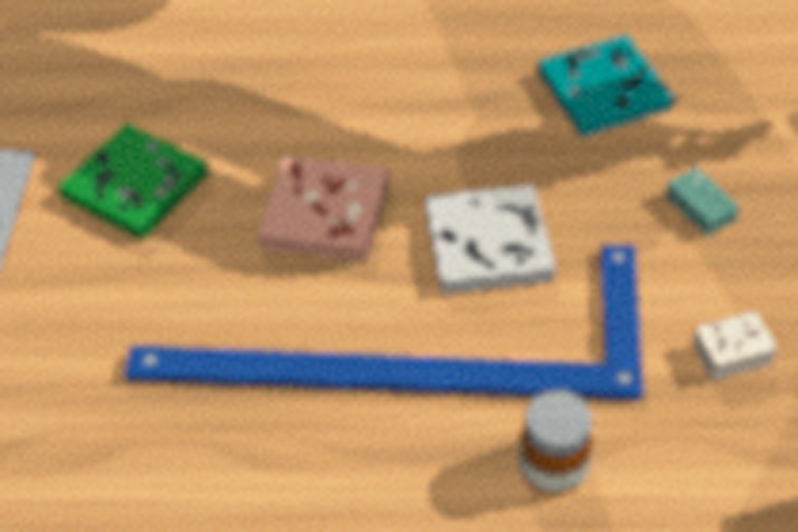

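The crop shows the tiles, jar and L clearly, with the tiles flat and well separated. I'll move the wrist camera above them to get precise measurements.

>>> {"fn": "servo_tool", "kwargs": {"targets": "0.2 0.013 -0.04 0.008 0 0 1.8; 0.2 0.013 -0.04 0.008 0 0 1.8; 0.2 0.013 -0.04 0.008 0 0 1.8; 0.2 0.013 -0.04 0.008 0 0 1.8; 0.2 0.013 -0.04 0.008 0 0 1.8; 0.2 0.013 -0.04 0.008 0 0 1.8; 0.2 0.013 -0.04 0.008 0 0 1.8; 0.2 0.013 -0.04 0.008 0 0 1.8; 0.2 0.013 -0.04 0.008 0 0 1.8; 0.2 0.013 -0.04 0.008 0 0 1.8; 0.2 0.013 -0.04 0.008 0 0 1.8; 0.2 0.013 -0.04 0.008 0 0 1.8; 0.2 0.013 -0.04 0.008 0 0 1.8; 0.2 0.013 -0.04 0.008 0 0 1.8; 0.2 0 0 0 0 0 0; 0.2 0 0 0 0 0 0; 0.2 0 0 0 0 0 0"}}

```text
t: 1.57
position: [0.4453, -0.0084, 0.3399]
tool_rot: [-0.0, 0.013, 1.0, 0.0]
wrist_force: [-0.1, 0.5, -0.3]
gripper_width: 0.0512
gripper_force: 0.0
```

```bash
python3 - <<'E'
from h import *
p=camera_params("wrist");im=snapshot("wrist");cv2.imwrite("pics/w1.png",im[...,::-1]);np.save("w1.npy",im);import pickle;pickle.dump(p,open("w1.pkl","wb"))
print(-p['R'].T@p['t'],p['R'].round(3),p['fov_y'])
s=get_state();print(s['t'],s['position'],s['tool_rot'],s['gripper_width'],s['qpos'])
E
```

```text
[ 0.36679542 -0.00716238  0.48291142] [[ 0.026  1.     0.   ]
 [ 0.951 -0.024  0.307]
 [ 0.307 -0.008 -0.952]] 67.16787574407913
1.6167 [ 0.44520175 -0.00769952  0.33985436] [-4.25148319e-04  1.19219029e-02  9.99928804e-01  2.73484327e-04] 0.05120349365809823 [-1.32897671e-01 -3.11361996e-01  1.70804147e+00  4.47188925e-04
  1.74582325e+00 -1.67977195e+00]
```

View pics/w1.png

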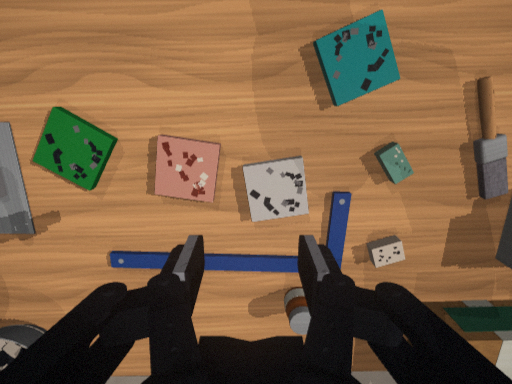

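The wrist view shows pink at about (188,169), grey (276,188), and the L's inner corner near (327,255). The fingers cover part of the lower edge. I'll fit edge lines now.

```bash
cat >>h.py <<'E'
def fit(p,uv,z):
    w=unproj(p,uv,z).astype(np.float32)
    for _ in range(3):
        vx,vy,x0,y0=cv2.fitLine(w,cv2.DIST_HUBER,0,1e-5,1e-5).ravel()
        r=np.abs((w-[x0,y0])@[-vy,vx]);w=w[r<max(.0015,2*np.median(r))]
    return np.array([x0,y0]),np.array([vx,vy]),float(np.median(r)),len(w)
def masks(im):
    h=cv2.cvtColor(im,cv2.COLOR_RGB2HSV);H,S,V=[h[...,i].astype(int) for i in range(3)]
    return dict(blue=(H>100)&(H<130)&(S>130)&(V>50),pink=((H>165)|(H<6))&(S>25)&(V>110),grey=(S<45)&(V>125))
def tile(p,m,name,lo=0.009,hi=.011):
    c=cv2.findContours(m.astype(np.uint8),0,1)[0];c=max(c,key=cv2.contourArea)
    hull=cv2.convexHull(c);w=unproj(p,hull,.02).astype(np.float32);(cx,cy),sz,a=cv2.minAreaRect(w)
    a=(a+45)%90-45
    print(name,'ctr',round(cx,4),round(cy,4),'size',np.round(sz,4),'ang',round(a,2));return cx,cy,a
E
python3 - <<'E'
from h import *
import pickle
im=np.load("w1.npy");p=pickle.load(open("w1.pkl","rb"));M=masks(im)
b=M['blue'][:,:]
u=[(x,np.flatnonzero(b[235:275,x])[0]+235-.5) for x in list(range(118,172))+list(range(215,295)) if b[235:275,x].any()]
l=[(np.flatnonzero(b[y,300:360])[0]+300-.5,y) for y in range(197,245)]
for z in(0,.012):
  o,d,r,n=fit(p,u,z);o2,d2,r2,n2=fit(p,l,z)
  t=np.linalg.solve(np.c_[d,-d2],o2-o);
  print('corner z',z,(o+d*t[0]).round(4),'long ang',np.degrees(np.arctan(d[0]/d[1])).round(2),'short ang',np.degrees(np.arctan(d2[1]/d2[0])).round(2),r,r2,n,n2)
for n in("pink","grey"):
  x0=(140,235) if n=="pink" else (235,318)
  m=np.zeros(b.shape,np.uint8);m[120:235,x0[0]:x0[1]]=M[n][120:235,x0[0]:x0[1]]
  m=cv2.morphologyEx(m,cv2.MORPH_CLOSE,np.ones((9,9)));m=cv2.morphologyEx(m,cv2.MORPH_OPEN,np.ones((5,5)))
  tile(p,m,n)
  for y in(cv2.boundingRect(m),):print(y)
v=cv2.cvtColor(im,cv2.COLOR_RGB2HSV);print(v[128:142,188].tolist());print(v[240:262,260].tolist())
E
```

```text
corner z 0 [0.6646 0.1275] long ang 3.98 short ang -3.62 0.00060725660296157 0.0004233426589053124 103 48
corner z 0.012 [0.6573 0.1241] long ang 3.98 short ang -3.62 0.0005940295523032546 0.0004127889114897698 104 48
pink ctr 0.461 -0.1097 size [0.0195 0.0234] ang -4.85
(163, 143, 41, 51)
grey ctr 0.5174 0.0317 size [0.0995 0.0985] ang 7.69
(243, 158, 65, 63)
[[14, 140, 186], [15, 136, 182], [14, 133, 176], [15, 138, 181], [14, 136, 193], [15, 138, 199], [14, 137, 198], [14, 135, 189], [15, 137, 180], [13, 133, 169], [12, 128, 141], [7, 118, 115], [6, 102, 157], [6, 103, 185]]
[[14, 133, 186], [14, 132, 189], [14, 134, 185], [14, 137, 181], [14, 134, 179], [15, 136, 175], [14, 134, 179], [14, 136, 184], [14, 131, 195], [14, 131, 198], [14, 134, 194], [14, 133, 191], [15, 137, 181], [14, 138, 179], [11, 111, 135], [122, 63, 69], [117, 115, 69], [113, 142, 99], [112, 155, 117], [113, 152, 119], [112, 161, 117], [112, 162, 118]]
```

```bash
sed -i 's/(H<6))&(S>25)&(V>110)/(H<10))\&(S>25)\&(S<120)\&(V>140)/' h.py; python3 - <<'E'
from h import *
import pickle
im=np.load("w1.npy");p=pickle.load(open("w1.pkl","rb"));M=masks(im)
m=np.zeros(im.shape[:2],np.uint8);m[125:215,145:230]=M['pink'][125:215,145:230]
m=cv2.morphologyEx(m,cv2.MORPH_CLOSE,np.ones((9,9)));m=cv2.morphologyEx(m,cv2.MORPH_OPEN,np.ones((5,5)))
print(cv2.boundingRect(m));g=tile(p,m,'pink')
c=np.array([.657,.124]);t=np.radians(-3.8);ex=np.array([np.cos(t),np.sin(t)]);ey=np.array([-np.sin(t),np.cos(t)])
for n,q in(('grey',(.5174,.0317)),('pink',g[:2])):
    d=np.array(q)-c;print(n,'in L',(d@ex).round(4),(d@ey).round(4))
print('ex',ex,'ey',ey)
E
```

```text
(155, 136, 64, 66)
pink ctr 0.4783 -0.1161 size [0.1001 0.1003] ang -10.12
grey in L -0.1332 -0.1013
pink in L -0.1624 -0.2514
ex [ 0.99780147 -0.0662739 ] ey [0.0662739  0.99780147]
```

>>> {"fn": "servo_tool", "kwargs": {"targets": "0.2 -0.01 0.023 -0.01 0 0 -1.2; 0.2 -0.01 0.023 -0.03 0 0 -1.2; 0.2 0 0 -0.04 0 0 0; 0.2 0 0 -0.04 0 0 0; 0.2 0 0 -0.04 0 0 0; 0.2 0 0 -0.04 0 0 0; 0.2 0 0 -0.04 0 0 0; 0.2 0 0 -0.04 0 0 0; 0.2 0 0 -0.03 0 0 0; 0.2 0 0 -0.015 0 0 0; 0.2 0 0 -0.01 0 0 0; 0.2 0 0 0 0 0 0; 0.2 0 0 0 0 0 0; 0.2 0 0 0 0 0 0"}}

```text
t: 2.78
position: [0.4269, 0.0381, 0.0069]
tool_rot: [0.001, 0.032, 0.999, 0.0]
wrist_force: [0.5, 0.1, 0.1]
gripper_width: 0.0513
gripper_force: 0.0
```

>>> {"fn": "servo_tool", "kwargs": {"targets": "0.2 0.008 -0.0005 0 0 0 0; 0.2 0.008 -0.0005 0 0 0 0; 0.2 0.008 -0.0005 0 0 0 0; 0.2 0.008 -0.0005 0 0 0 0; 0.2 0.008 -0.0005 0 0 0 0; 0.2 0.008 -0.0005 0 0 0 0; 0.2 0.008 -0.0005 0 0 0 0; 0.2 0.008 -0.0005 0 0 0 0; 0.2 0.008 -0.0005 0 0 0 0; 0.2 0.008 -0.0005 0 0 0 0; 0.2 0.008 -0.0005 0 0 0 0; 0.2 0.008 -0.0005 0 0 0 0; 0.2 0.006 -0.0005 0 0 0 0; 0.2 0 0 0 0 0 0; 0.2 0 0 0 0 0 0"}}

```text
t: 4.03
position: [0.5285, 0.031, 0.0057]
tool_rot: [0.001, 0.033, 0.999, -0.0]
wrist_force: [-0.0, -0.0, -0.6]
gripper_width: 0.0512
gripper_force: 0.0
```

>>> {"fn": "servo_tool", "kwargs": {"targets": "0.2 0.003 -0.0002 0.001 0 0 0; 0.2 0.003 -0.0002 0 0 0 0; 0.2 0.002 -0.0001 0 0 0 0"}}

```text
t: 4.28
position: [0.5353, 0.0307, 0.0063]
tool_rot: [-0.0, 0.033, 0.999, 0.0]
wrist_force: [-4.7, 0.3, 2.4]
gripper_width: 0.0514
gripper_force: 1.9
```

>>> {"fn": "servo_tool", "kwargs": {"targets": "0.2 0.002 -0.0001 0 0 0 0; 0.2 0.001 0 0 0 0 0"}}

```text
t: 4.45
position: [0.5385, 0.0305, 0.0063]
tool_rot: [-0.0, 0.033, 0.999, -0.0]
wrist_force: [-3.0, 0.5, 1.6]
gripper_width: 0.0509
gripper_force: 1.9
```

>>> {"fn": "servo_tool", "kwargs": {"targets": "0.2 0.001 0 0 0 0 0; 0.2 0.001 0 0 0 0 0"}}

```text
t: 4.62
position: [0.5401, 0.0305, 0.0062]
tool_rot: [-0.0, 0.033, 0.999, -0.0]
wrist_force: [-9.2, -0.2, 6.8]
gripper_width: 0.0515
gripper_force: 5.2
```

>>> {"fn": "servo_tool", "kwargs": {"targets": "0.2 0.001 0 0 0 0 0; 0.2 0.001 0 0 0 0 0; 0.2 0 0 0 0 0 0"}}

```text
t: 4.87
position: [0.5402, 0.0306, 0.0057]
tool_rot: [-0.003, 0.033, 0.999, -0.0]
wrist_force: [-13.6, 0.7, 10.4]
gripper_width: 0.0512
gripper_force: 7.1
```

>>> {"fn": "servo_tool", "kwargs": {"targets": "0.2 -0.02 0.0015 0 0 0 0; 0.2 -0.035 0.002 0 0 0 0; 0.2 -0.035 0.002 0.03 0 0 0; 0.2 -0.035 0.002 0 0 0 0; 0.2 -0.031 0.002 0 0 0 0; 0.2 0 -0.038 0 0 0 0; 0.2 0 -0.038 0 0 0 0; 0.2 0 -0.038 0 0 0 0; 0.2 0 -0.036 0 0 0 0; 0.2 0 0 -0.03 0 0 0; 0.2 0 0 0 0 0 0; 0.2 0 0 0 0 0 0"}}

```text
t: 5.87
position: [0.3887, -0.11, 0.0025]
tool_rot: [-0.001, 0.034, 0.999, 0.001]
wrist_force: [0.7, -0.2, 0.9]
gripper_width: 0.0515
gripper_force: 0.0
```

>>> {"fn": "servo_tool", "kwargs": {"targets": "0.2 0.008 -0.0005 0.004 0 0 0; 0.2 0.008 -0.0005 0 0 0 0; 0.2 0.008 -0.0005 0 0 0 0; 0.2 0.008 -0.0005 0 0 0 0; 0.2 0.008 -0.0005 0 0 0 0; 0.2 0.008 -0.0005 0 0 0 0; 0.2 0.008 -0.0005 0 0 0 0; 0.2 0.008 -0.0005 0 0 0 0; 0.2 0.008 -0.0005 0 0 0 0; 0.2 0.008 -0.0005 0 0 0 0; 0.2 0.008 -0.0005 0 0 0 0; 0.2 0.008 -0.0005 0 0 0 0; 0.2 0.008 -0.0005 0 0 0 0; 0.2 0.008 -0.0005 0 0 0 0; 0.2 0.008 -0.0005 0 0 0 0; 0.2 0.008 -0.0005 0 0 0 0; 0.2 0.007 -0.0005 0 0 0 0; 0.2 0 0 0 0 0 0"}}

```text
t: 7.37
position: [0.527, -0.1189, 0.0078]
tool_rot: [0.001, 0.033, 0.999, -0.0]
wrist_force: [0.4, 0.4, 0.8]
gripper_width: 0.0511
gripper_force: 0.0
```

>>> {"fn": "servo_tool", "kwargs": {"targets": "0.2 0.002 0 0 0 0 0; 0.2 0.002 0 0 0 0 0; 0.2 0.001 0 0 0 0 0"}}

```text
t: 7.62
position: [0.5296, -0.1187, 0.0074]
tool_rot: [-0.0, 0.033, 0.999, 0.0]
wrist_force: [-4.9, -0.3, 3.3]
gripper_width: 0.0512
gripper_force: 2.3
```

>>> {"fn": "servo_tool", "kwargs": {"targets": "0.2 0.001 0 0 0 0 0; 0.2 0.001 0 0 0 0 0; 0.2 0 0 0 0 0 0"}}

```text
t: 7.87
position: [0.5315, -0.1186, 0.0073]
tool_rot: [-0.0, 0.033, 0.999, 0.0]
wrist_force: [-6.1, -0.1, 4.6]
gripper_width: 0.0512
gripper_force: 2.5
```

>>> {"fn": "servo_tool", "kwargs": {"targets": "0.2 0.001 0 0 0 0 0; 0.2 0.001 0 0 0 0 0; 0.2 0 0 0 0 0 0"}}

```text
t: 8.12
position: [0.5317, -0.1185, 0.0069]
tool_rot: [-0.002, 0.033, 0.999, 0.0]
wrist_force: [-14.1, -1.0, 10.2]
gripper_width: 0.0511
gripper_force: 6.9
```

>>> {"fn": "servo_tool", "kwargs": {"targets": "0.2 -0.03 0.002 0 0 0 0; 0.2 0 0 0.03 0 0 -7; 0.2 0 0 0.035 0 0 -7; 0.2 0 0 0.03 0 0 -7; 0.2 0.016 -0.018 0 0 0 -7; 0.2 0.016 -0.018 0 0 0 -7; 0.2 0.016 -0.018 0 0 0 -7; 0.2 0.016 -0.018 0 0 0 -7; 0.2 0.0153 -0.0205 0 0 0 -7; 0.2 0 0 0 0 0 -7; 0.2 0 0 0 0 0 -7; 0.2 0 0 0 0 0 -7; 0.2 0 0 0 0 0 -7; 0.2 0 0 0 0 0 -6; 0.2 0 0 0 0 0 0; 0.2 0 0 0 0 0 0"}}

```text
t: 9.45
position: [0.5836, -0.2092, 0.1025]
tool_rot: [0.0, 0.729, 0.685, 0.0]
wrist_force: [0.1, -0.6, -0.5]
gripper_width: 0.0514
gripper_force: 0.0
```

>>> {"fn": "servo_tool", "kwargs": {"targets": "0.2 -0.002 0 -0.035 0 0 0; 0.2 0 0 -0.035 0 0 0; 0.2 0 0 -0.02 0 0 0; 0.2 0 0 -0.005 0 0 0; 0.2 0 0 0 0 0 0; 0.2 0 0 0 0 0 0"}}

```text
t: 9.95
position: [0.582, -0.2095, 0.0085]
tool_rot: [0.001, 0.729, 0.684, 0.0]
wrist_force: [-0.3, -0.5, -0.3]
gripper_width: 0.0513
gripper_force: 0.0
```

```bash
python3 - <<'E'
from h import *
a=snapshot("scene")[150:260,170:350];b=snapshot("wrist")
cv2.imwrite("pics/m2.png",np.vstack([cv2.resize(a[...,::-1],(512,313),interpolation=cv2.INTER_CUBIC),cv2.resize(b[...,::-1],(512,384))[:280]]))
E
```

```text
(no output)
```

View pics/m2.png

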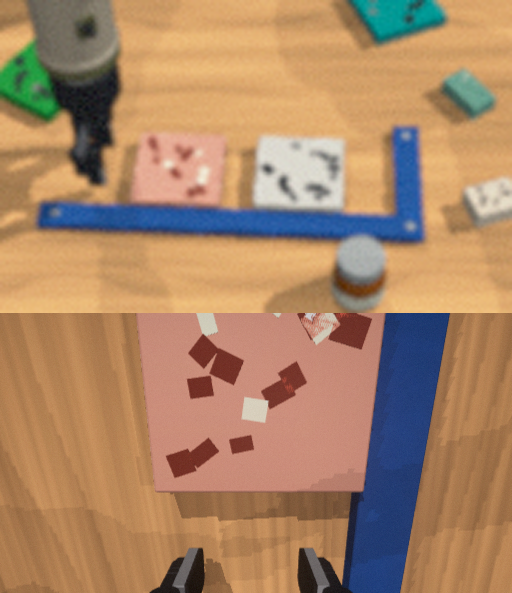

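The top half of this picture shows both tiles flush on the long arm, pink near (180,170) and grey near (300,170). The bottom half is the wrist view, with the fingers centred behind pink. Next I push along +y.

>>> {"fn": "servo_tool", "kwargs": {"targets": "0.2 0.0005 0.0085 -0.001 0 0 0; 0.2 0.0005 0.0085 0 0 0 0; 0.2 0.0005 0.0085 0 0 0 0; 0.2 0.0005 0.0085 0 0 0 0; 0.2 0.0005 0.0085 0 0 0 0; 0.2 0.0005 0.0085 0 0 0 0; 0.2 0.0005 0.0085 0 0 0 0; 0.2 0.0005 0.0085 0 0 0 0; 0.2 0.0005 0.0085 0 0 0 0; 0.2 0.0005 0.0085 0 0 0 0; 0.2 0.0005 0.0085 0 0 0 0; 0.2 0.0005 0.0085 0 0 0 0; 0.2 0.0005 0.0065 0 0 0 0; 0.2 0 0 0 0 0 0"}}

```text
t: 11.22
position: [0.588, -0.0996, 0.0068]
tool_rot: [0.0, 0.73, 0.684, 0.0]
wrist_force: [0.3, 0.3, 0.5]
gripper_width: 0.051
gripper_force: 0.1
```

>>> {"fn": "servo_tool", "kwargs": {"targets": "0.2 0.0002 0.003 0 0 0 0; 0.2 0.0002 0.003 0 0 0 0; 0.2 0.0001 0.002 0 0 0 0; 0.2 0 0 0 0 0 0"}}

```text
t: 11.55
position: [0.5883, -0.093, 0.0067]
tool_rot: [0.0, 0.73, 0.684, -0.0]
wrist_force: [-1.2, -4.9, 2.9]
gripper_width: 0.0507
gripper_force: 2.6
```

>>> {"fn": "servo_tool", "kwargs": {"targets": "0.2 0.0001 0.002 0 0 0 0; 0.2 0.0001 0.002 0 0 0 0; 0.2 0 0 0 0 0 0"}}

```text
t: 11.8
position: [0.5885, -0.0892, 0.0067]
tool_rot: [0.001, 0.73, 0.683, -0.0]
wrist_force: [-2.1, -6.2, 2.4]
gripper_width: 0.0511
gripper_force: 2.9
```

>>> {"fn": "servo_tool", "kwargs": {"targets": "0.2 0.0001 0.002 0 0 0 0; 0.2 0.0001 0.002 0 0 0 0; 0.2 0.0001 0.001 0 0 0 0; 0.2 0 0 0 0 0 0"}}

```text
t: 12.13
position: [0.5888, -0.0843, 0.0067]
tool_rot: [0.001, 0.73, 0.683, -0.0]
wrist_force: [-0.6, -6.5, 3.3]
gripper_width: 0.0509
gripper_force: 3.2
```

>>> {"fn": "servo_tool", "kwargs": {"targets": "0.2 0 0.001 0 0 0 0; 0.2 0 0.001 0 0 0 0; 0.2 0 0 0 0 0 0"}}

```text
t: 12.38
position: [0.5889, -0.0824, 0.0067]
tool_rot: [0.001, 0.73, 0.683, -0.0]
wrist_force: [-1.4, -7.4, 2.4]
gripper_width: 0.0512
gripper_force: 3.6
```

>>> {"fn": "servo_tool", "kwargs": {"targets": "0.2 0 0.001 0 0 0 0; 0.2 0 0.001 0 0 0 0; 0.2 0 0 0 0 0 0"}}

```text
t: 12.63
position: [0.5889, -0.0822, 0.0068]
tool_rot: [0.002, 0.73, 0.683, -0.001]
wrist_force: [-0.9, -15.2, 1.2]
gripper_width: 0.0512
gripper_force: 7.7
```

The tool stopped moving and the force rose, so the tiles are seated. I'll back off and check from above.

>>> {"fn": "servo_tool", "kwargs": {"targets": "0.2 -0.002 -0.03 0 0 0 0; 0.2 0 -0.02 0.03 0 0 0; 0.2 0 -0.02 0.04 0 0 0; 0.2 -0.01 -0.03 0.04 0 0 0; 0.2 -0.03 -0.03 0.04 0 0 0; 0.2 -0.03 -0.03 0.04 0 0 0; 0.2 -0.03 0 0.04 0 0 0; 0.2 0 0 0 0 0 0; 0.2 0 0 0 0 0 0; 0.2 0 0 0 0 0 0"}}

```text
t: 13.47
position: [0.5107, -0.2151, 0.1964]
tool_rot: [-0.0, 0.73, 0.683, 0.0]
wrist_force: [-0.5, 2.0, -1.0]
gripper_width: 0.0515
gripper_force: 0.0
```

```bash
python3 - <<'E'
from h import *
import pickle
p=camera_params("wrist");b=snapshot("wrist");np.save("w3.npy",b);pickle.dump(p,open("w3.pkl","wb"))
a=snapshot("scene")[150:260,170:350]
cv2.imwrite("pics/m3.png",np.vstack([cv2.resize(a[...,::-1],(512,200),interpolation=cv2.INTER_CUBIC),b[...,::-1]]))
print((-p['R'].T@p['t']).round(3))
E
```

```text
[ 0.516 -0.137  0.339]
```

View pics/m3.png

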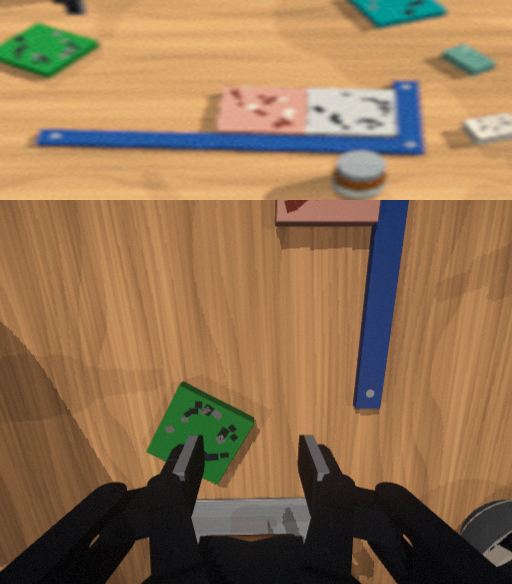

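The scene view shows the tiles side by side in the corner, with nothing else disturbed. One wrist view over them will give me measurements.

>>> {"fn": "servo_tool", "kwargs": {"targets": "0.2 0 0 0.04 0 0 0; 0.2 0.01 0.03 0.03 0 0 0; 0.2 0.01 0.03 0 0 0 0; 0.2 0.01 0.03 0 0 0 0; 0.2 0.01 0.03 0 0 0 0; 0.2 0.01 0.03 0 0 0 0; 0.2 0.01 0.02 0 0 0 0; 0.2 0 0 0 0 0 0; 0.2 0 0 0 0 0 0; 0.2 0 0 0 0 0 0"}}

```text
t: 14.4
position: [0.5698, -0.0468, 0.2639]
tool_rot: [-0.001, 0.73, 0.684, -0.001]
wrist_force: [-0.3, -0.0, 0.4]
gripper_width: 0.051
gripper_force: 0.0
```

```bash
python3 - <<'E'
from h import *
p=camera_params("wrist");b=snapshot("wrist");cv2.imwrite("pics/w4.png",b[...,::-1])
print((-p['R'].T@p['t']).round(3));M=masks(b);np.save("w4.npy",b);import pickle;pickle.dump(p,open("w4.pkl","wb"))
print(proj(p,np.array([[.657,.124,.012],[.61,.07,.02],[.603,-.03,.02]])).round())
for n in("pink","grey"):
  m=cv2.morphologyEx(M[n].astype(np.uint8),cv2.MORPH_CLOSE,np.ones((13,13)));m=cv2.morphologyEx(m,cv2.MORPH_OPEN,np.ones((7,7)))
  print(cv2.boundingRect(m));tile(p,m,n)
E
```

```text
[0.576 0.032 0.407]
[[315.  10.]
 [278.  61.]
 [275. 143.]]
(234, 98, 77, 77)
pink ctr 0.5978 -0.0224 size [0.1    0.0989] ang -3.79
(231, 9, 206, 111)
grey ctr 0.6037 0.0775 size [0.0979 0.0988] ang -3.72
```

View pics/w4.png

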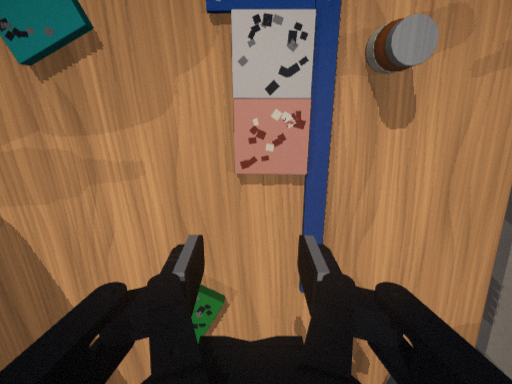

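The wrist view shows both tiles squared at -3.8° and -3.7°, the same angle as the L. Their centres are 100 mm apart, and both touch the long arm, with grey against the short arm.

```bash
python3 -c "
from station import *
print(finish_job())"
```

```text
the job is handed in; nothing more can be done
None
```

I pushed both tiles into the corner, grey against the short arm and pink beside it with no measurable gap, both flush on the long arm, and handed the job in at about 14.5 s; no verdict came back.

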